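# Back the ratchet carousel off by one notch

### The arm

A 6-joint arm with a two-finger parallel gripper is mounted at the origin on a cart in front of the work surface, level with it; the furniture and walls round the work are solid. World frame = base frame: x ahead of the robot, y to its left, z up, the work surface at z = 0. Lengths are in m, angles in rad, forces in N, time in s.
With the tool pointing down it reaches from about 0.3 to 0.875 m from the base axis. Payload 6.4 kg.
Tool frame: the origin (TCP) lies between the finger pads; the fingertips stand ctrl.tip_extent ahead of it and the grasp point (between the pads) is the TCP (ctrl.tip_extent is the distance from the TCP to the fingertips, in m); z points along the fingers, y is the line along which they close (so a half turn about z gives the same grasp; the last joint's range is limited). The gripper opens to 85 mm and grips with 20 to 120 N. Pads are 22 mm wide; open, the fingers measure 114 mm over their backs; the gripper's body (76 mm by 85 mm) begins 54 mm behind the grasp point. The pads swing forward as they close: fully open they stand 13 mm farther back than shut.
Start: joints at [-1.431, 0.181, 1.607, -0, 1.354, -0.206], TCP at [0.195, -0.541, 0.25] pointing down, gripper open.
Joint ranges: [-2.99, 2.99], [-0.89, 2.07], [0.3, 2.58], [-1.14, 4.28], [0, 2.63], [-3.12, 3.12]. Speed limits (rad/s): [2.57, 2.57, 3.01, 3.14, 3.14, 3.14].

### API

Orientations are given as a unit quaternion [w, x, y, z].
In Python, from bench import ctrl gives the robot as it stands.
- The arm moves only by the tool send_rows, never from a script. Its arguments are lists of equal length, an entry for each row: "dr": the turn, a rotation vector about the tool's x, y, z in units of 6 degrees (1.0 is 6 degrees), a list of three; "xyz": the shift along the tool's x, y, z in cm, a list of three; "jaw": the opening in per cent of the stroke, from 0 (shut) to 100 (fully open). In form: {"dr": [[wx, wy, wz], ...], "xyz": [[dx, dy, dz], ...], "jaw": [jaw, ...]}. A call has exactly 8 rows; each row is the pose to reach, as a shift and turn from the pose commanded when the call began, along the tool's axes at that moment; what a row does not reach only later rows make up. A row lasts 1/8 s, in which the tool goes at most 62.5 mm and 10.7 degrees, less where a joint would pass 70% of its speed; a pose out of reach is approached as far as the arm can. A call with a gripper value outside its range is refused whole. The fingers move at their own pace and stop on an object; the grip force is fixed at half the most. Time passes only in rows, so rows that repeat a pose let the fingers close, or fill a call up. It gives the time, the measured TCP pose, the force, the opening and the grip force at its end, in the units of the state.
- ctrl.get_obs(): the state, without advancing time (a new reading comes with each control period).
- ctrl.camera(name): name is "scene" or "side" or "wrist"; returns the picture (400x640x3 uint8, red, green, blue); there is no depth.
- ctrl.calibration(name): a dict with "camera_matrix" (3x3 intrinsics, pixels), "world_from_camera" (4x4, takes a point from camera to world coordinates). Camera axes: x right, y up, looking along -z (the intrinsics and any distortion apply to the point x, -y, -z); pixel columns grow to the right and rows downward; lengths in m; the calibration is good to about 2 mm. A picture is of the moment at which its call begins: read the wrist's pose just before it. calibration takes no time and is no camera call; for the wrist camera it gives the pose at the moment of the call.
- ctrl.hand_in(): hands the job in; it is judged then, once.
The state is a dict: "time_s": time; "q": joint angles; "dq": joint speeds; "joint_efforts": joint torques, N m; "eef_pos": TCP position; "eef_rot": TCP orientation; "wrist_force": force on the tool from outside, world axes, zero at the start; "torque": the same for the moment, N m; "opening": opening from 0.0 (shut) to 1.0 (fully open); "grasp_force": force on a finger pad.
Only numpy, scipy, OpenCV 4.12 (cv2) and the standard library are available. Lean on these libraries where they do the work, as an engineer would, in place of code of your own. Each camera call takes 0.05 s, during which the arm holds its last target. There are 200 camera calls.

### The job

The ratchet carousel with the three jars has been fed one notch too far. Using only gentle pushes of the fingertips, push the pawl's thumb post until the pawl's nose is lifted clear of the teeth, push the wheel backward (clockwise seen from above) by its upright posts, one notch and no more, then push the pawl fully home into that notch. Lift nothing and grip nothing, keep the jars standing in their places on the wheel, and leave everything else on the bench alone.

Things in the scene. Friction and masses are not known exactly. Their poses are not given: they have to be found in the camera images.
- carousel: Ratchet carousel fixed to the bench: a round plywood base 264 mm across and 10 mm thick with an ear on one side that carries the pawl, and on it the metal wheel and the pawl. Origin at the underside of the base on the wheel's axis, z up. All its parts stay put but for the wheel and the pawl, which turn about upright axes.
- wheel (a joint): Wheel angle, rad; grows as it turns backward = clockwise seen from above. One notch is 0.628. At 0 a tooth's steep face rests on the end of the homed pawl and the wheel can go back no farther; it starts just short of that (-0.15 to -0.03). In the notch one back, the pawl goes fully home from about 0.40 to 0.63; beyond that it lands on a tooth. Friction about 0.15 N m; stays where left.
- wheel_hub (a point): Middle of the wheel, on its upright axis, at the wheel's top face (26 mm above the bench). The wheel is a flat metal disc with ten saw teeth round its edge, 36 degrees apart; tooth tips 126 mm, notch floors 110 mm from the axis.
- wheel_post0 (a point): Top end of upright steel push post 0 of five on the wheel: plain round post 12 mm across, from the wheel's top face (26 mm) up to 88 mm above the bench, 103 mm from the wheel's axis; the five stand 72 degrees apart and turn with the wheel.
- wheel_post1 (a point): Top end of upright steel push post 1 of five on the wheel: plain round post 12 mm across, from the wheel's top face (26 mm) up to 88 mm above the bench, 103 mm from the wheel's axis; the five stand 72 degrees apart and turn with the wheel.
- wheel_post2 (a point): Top end of upright steel push post 2 of five on the wheel: plain round post 12 mm across, from the wheel's top face (26 mm) up to 88 mm above the bench, 103 mm from the wheel's axis; the five stand 72 degrees apart and turn with the wheel.
- wheel_post3 (a point): Top end of upright steel push post 3 of five on the wheel: plain round post 12 mm across, from the wheel's top face (26 mm) up to 88 mm above the bench, 103 mm from the wheel's axis; the five stand 72 degrees apart and turn with the wheel.
- wheel_post4 (a point): Top end of upright steel push post 4 of five on the wheel: plain round post 12 mm across, from the wheel's top face (26 mm) up to 88 mm above the bench, 103 mm from the wheel's axis; the five stand 72 degrees apart and turn with the wheel.
- pawl (a joint): Pawl angle, rad: 0 = fully home in a notch (hard stop), 0.7 = swung right out (hard stop); its nose clears the tooth tips from about 0.25. It grows as the pawl turns clockwise seen from above, that is as its thumb post is pushed toward the wheel. The pivot is stiff (about 0.06 N m): the pawl stays where it is left; no spring.
- pawl_pivot (a point): Pivot of the pawl, on its upright axis, at the pawl's top face (26 mm above the bench), 160 mm from the wheel's axis.
- pawl_tip (a point): End of the pawl's nose, the end that lies in the notch, at its top face (26 mm above the bench), 86 mm from the pivot; the dark bar is 14 to 26 mm above the bench.
- pawl_post (a point): Top of the upright thumb post at the tail of the pawl: a dark round post 12 mm across, its top 88 mm above the bench, 60 mm from the pivot, on the side away from the nose.
- powder_jar_1: Loose jar with a screw lid, 57 mm across, 66 mm high, one of three standing on the wheel about 46 mm from its axis; origin at the centre of its underside (26 mm above the bench), z up.
- powder_jar_2: Loose jar with a screw lid, 57 mm across, 66 mm high, one of three standing on the wheel about 46 mm from its axis; origin at the centre of its underside (26 mm above the bench), z up.
- powder_jar_3: Loose jar with a screw lid, 57 mm across, 66 mm high, one of three standing on the wheel about 46 mm from its axis; origin at the centre of its underside (26 mm above the bench), z up.
- masking_tape: Bystander on the bench: roll of masking tape lying flat, 100 mm across, 25 mm high; origin at the centre of its underside.
- spare_cap: Bystander on the bench: white nozzle cap, 48 mm across, 68 mm high; origin at the centre of its underside.
- marker_1: Bystander on the bench: lying pen, 135 x 17 mm; origin at the centre of its underside.
- mix_beaker: Bystander on the bench: plastic beaker, 78 mm across, 109 mm high; origin at the centre of its underside.
- black_jar_1: Bystander on the bench: black jar, 70 mm across, 78 mm high; origin at the centre of its underside.
- nail_brush: Bystander on the bench: scrubbing brush with a handle, 86 x 30 x 55 mm; origin at the centre of its underside.
- funnel: Bystander on the bench: small funnel standing on its mouth, 72 mm across, 85 mm high; origin at the centre of its underside.
Mind the look-alikes: they are no part of the job. Of the things that look like the powder_jar_2, the middle-sized one is meant.

How it is judged:
By the outcome, as a careful person would: the job done as asked, in the order asked, and still so for the second after the job is handed in, with the robot touching nothing.
It also fails if it takes over 64 s, if anything falls off the work surface, if the arm or the gripper's body presses on something with over 40 N, if the wrist force passes 120 N, or if a joint passes its speed limit or range.

## Working session

There is one attempt and no reset: what is moved stays moved. The work goes in short steps, Python scripts to look and compute and a tool call to move; the robot and the scene stay as the last step left them, time stands still between calls to the robot, and variables do not carry over. Pictures are saved under pics/ and viewed, at most 10 in all, crops included, and the job is handed in when it is done.

Besides the shell and the picture viewer there is one more tool, called after ">>>" by a JSON object that holds its "api" and its "payload", one argument or row to a line. send_rows: Moves the arm, as the interface text tells. Its arguments: {"type":"object","properties":{"dr":{"type":"array","items":{"type":"array","items":{"type":"number"}}},"xyz":{"type":"array","items":{"type":"array","items":{"type":"number"}}},"jaw":{"type":"array","items":{"type":"number"}}},"required":["dr","xyz","jaw"]}

```bash
ls; mkdir -p pics
python3 - <<'E'
from bench import ctrl
import cv2,numpy as np
for n in ("scene","side"):
    im=ctrl.camera(n); cv2.imwrite(f"pics/{n}0.png",im[:,:,::-1])
    c=ctrl.calibration(n); print(n,np.round(c["camera_matrix"],1).tolist(),np.round(c["world_from_camera"],3).tolist(),c.keys())
o=ctrl.get_obs(); print(o["eef_pos"],o["eef_rot"],o["time_s"],ctrl.tip_extent,o["opening"])
E
```

```text
pics
scene [[427.0, 0.0, 317.7], [0.0, 427.0, 200.1], [0.0, 0.0, 1.0]] [[-0.85, 0.4, -0.342, 0.178], [-0.526, -0.635, 0.566, 0.645], [0.009, 0.661, 0.75, 1.017], [0.0, 0.0, 0.0, 1.0]] dict_keys(['camera_matrix', 'world_from_camera'])
side [[516.3, 0.0, 322.5], [0.0, 516.3, 195.1], [0.0, 0.0, 1.0]] [[0.609, 0.692, -0.387, 0.16], [-0.793, 0.532, -0.296, -0.426], [0.001, 0.488, 0.873, 1.125], [0.0, 0.0, 0.0, 1.0]] dict_keys(['camera_matrix', 'world_from_camera'])
[ 0.19482075 -0.54049781  0.24948259] [-7.86692600e-04  9.85092816e-01  1.72021874e-01  1.64250800e-05] 0.1 0.019 1.001763990161626
```

View pics/scene0.png

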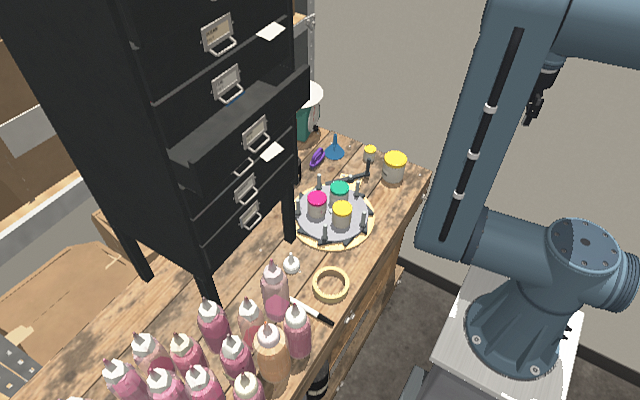

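View pics/side0.png

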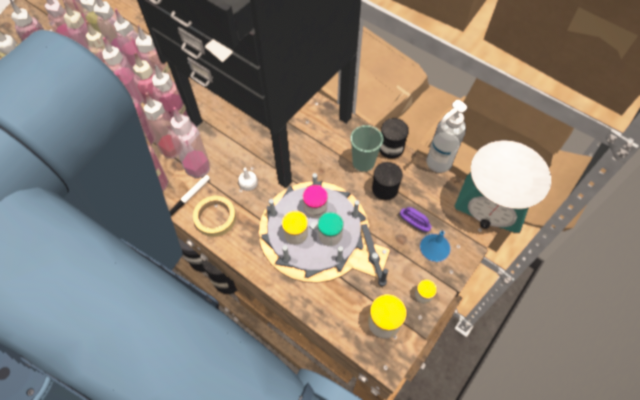

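The carousel is at about (315,230) in side and (333,215) in scene. The pawl runs from (367,222) to its thumb post at about (382,272) in side. I'll zoom in on both.

Run:
```python
import cv2,numpy as np
a=cv2.imread("pics/side0.png")[170:300,250:410]; b=cv2.imread("pics/scene0.png")[140:260,280:410]
a=cv2.resize(a,None,fx=5,fy=4.6,interpolation=cv2.INTER_CUBIC)
a=cv2.resize(cv2.imread("pics/side0.png")[170:290,250:410],None,fx=5,fy=5,interpolation=cv2.INTER_CUBIC)
b=cv2.resize(b,None,fx=5,fy=5,interpolation=cv2.INTER_CUBIC)
cv2.imwrite("pics/a.png",a);cv2.imwrite("pics/b.png",b)
```

```text
(no output)
```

View pics/a.png

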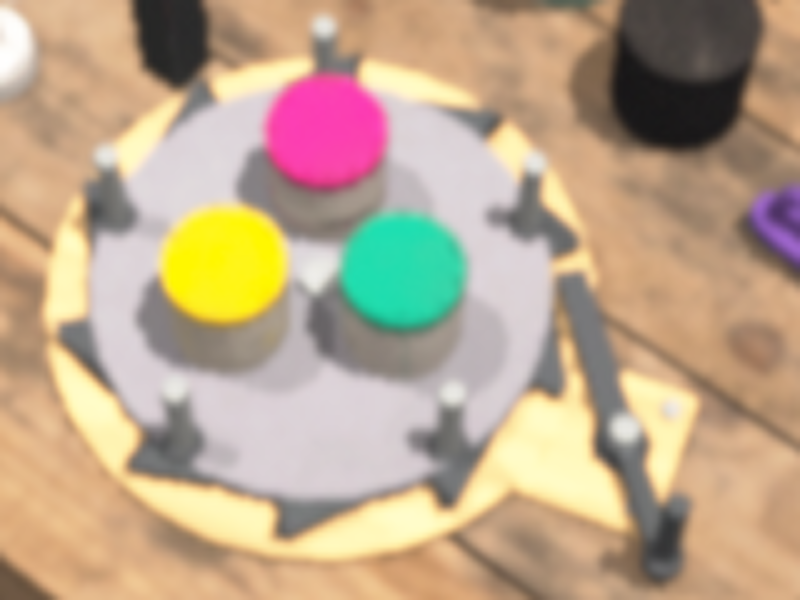

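View pics/b.png

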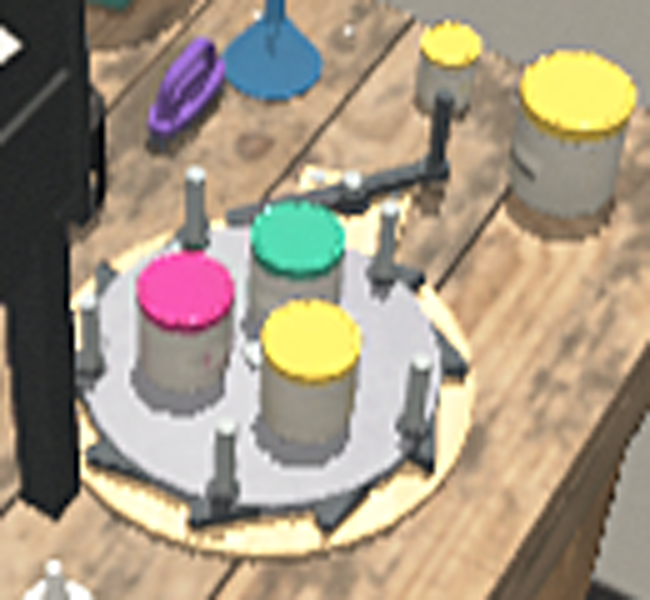

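The side crop shows five bright post tops at (324,27), (107,157), (175,388), (452,393) and (534,162). The pivot is at (625,430), the thumb post top at (680,503) and the pawl tip at about (572,278). The scene crop shows the same posts at (195,173), (88,303), (225,428), (421,361) and (390,210), with the thumb post at (441,100).

```bash
cat > h.py <<'E'
import numpy as np
from bench import ctrl
from scipy.optimize import least_squares
def ray(n,p,cal=None):
    c=cal or ctrl.calibration(n); K=c["camera_matrix"]; T=c["world_from_camera"]
    d=np.linalg.inv(K)@[p[0],p[1],1]; d=T[:3,:3]@(d*[1,-1,-1]); return T[:3,3],d
def plane(n,p,z,cal=None):
    o,d=ray(n,p,cal); return o+d*(z-o[2])/d[2]
def fitposts(P):
    # P: post tops; centre + phase of a 103 mm pentagon
    P=np.array(P)[:,:2]; c=P.mean(0)
    ks=np.round((np.unwrap(np.arctan2(*(P-c).T[::-1]))-np.arctan2(P[0,1]-c[1],P[0,0]-c[0]))/np.radians(72))
    f=lambda v:(v[:2]+.103*np.c_[np.cos(v[2]+ks*np.radians(72)),np.sin(v[2]+ks*np.radians(72))]-P).ravel()
    r=least_squares(f,[*c,np.arctan2(P[0,1]-c[1],P[0,0]-c[0])]); return r.x,np.abs(r.fun).max()
E
python3 - <<'E'
from h import *
np.set_printoptions(precision=4,suppress=True)
cs=lambda x,y:((x+.5)/5-.5+250,(y+.5)/5-.5+170)
cc=lambda x,y:((x+.5)/5-.5+280,(y+.5)/5-.5+140)
S=[plane("side",cs(*p),.087) for p in [(324,25),(107,155),(175,386),(452,391),(534,160)]]
C=[plane("scene",cc(*p),.087) for p in [(195,172),(88,301),(225,427),(421,359),(390,208)]]
print(np.array(S));print(np.array(C));
for n,P in(("side",S),("scene",C)):
    print(n,fitposts(P))
for nm,s,c,z in(("post",(680,503),(441,98),.087),("pivot",(625,428),(352,179),.028),("tip",(572,278),(232,216),.026)):
    print(nm,plane("side",cs(*s),z),plane("scene",cc(*c),z))
for nm,s,z in(("mag",(326,128),.092),("yel",(224,264),.092),("grn",(404,270),.092),("blackjar",(687,35),.078),("bigyel",(690,710),.12),("smally",(885,595),.06)):
    print(nm,plane("side",cs(*s),z))
E
```

```text
[[ 0.6533 -0.0249  0.087 ]
 [ 0.5377  0.011   0.087 ]
 [ 0.4682 -0.0869  0.087 ]
 [ 0.54   -0.1841  0.087 ]
 [ 0.6549 -0.1455  0.087 ]]
[[ 0.6558 -0.1482  0.087 ]
 [ 0.653  -0.0252  0.087 ]
 [ 0.5377  0.0118  0.087 ]
 [ 0.4687 -0.0894  0.087 ]
 [ 0.5399 -0.185   0.087 ]]
side (array([ 0.5708, -0.0861,  0.6393]), np.float64(0.0005552387180417784))
scene (array([ 0.571 , -0.0872, -0.616 ]), np.float64(0.0014832212711994863))
post [ 0.5577 -0.2919  0.087 ] [ 0.5584 -0.2879  0.087 ]
pivot [ 0.5951 -0.244   0.028 ] [ 0.5962 -0.2476  0.028 ]
tip [ 0.6434 -0.1803  0.026 ] [ 0.6461 -0.179   0.026 ]
mag [ 0.6079 -0.0616  0.092 ]
yel [ 0.5255 -0.0682  0.092 ]
grn [ 0.572  -0.1336  0.092 ]
blackjar [ 0.7582 -0.1612  0.078 ]
bigyel [ 0.4755 -0.3482  0.12  ]
smally [ 0.5871 -0.3818  0.06  ]
```

```bash
cat >> h.py <<'E'
from scipy.spatial.transform import Rotation as R
def rows(targets):
    """targets: (x,y,z,yaw_deg of tool x) -> shift cm / turn units in tool axes of the present pose"""
    o=ctrl.get_obs(); p=o["eef_pos"]; q=o["eef_rot"]; T=R.from_quat([*q[1:],q[0]])
    print("pos",np.round(p,4),"yaw",round(np.degrees(np.arctan2(*T.as_matrix()[1::-1,0])),2),"F",np.round(o["wrist_force"],1),"t",round(o["time_s"],2),"open",round(o["opening"],2))
    for t in targets:
        a=np.radians(t[3]); M=np.array([[np.cos(a),np.sin(a),0],[np.sin(a),-np.cos(a),0],[0,0,-1]])
        d=T.inv().apply(np.array(t[:3])-p)*100; w=(T.inv()*R.from_matrix(M)).as_rotvec()/np.radians(6)
        print("xyz",np.round(d,2).tolist(),"dr",np.round(w,2).tolist())
E
python3 - <<'E'
from h import *
print("leg",plane("scene",(288,243),0),plane("side",(287,185),0))
rows([(.581,-.3095,.18,-40),(.581,-.3095,.072,-40),(.545,-.279,.072,-40)])
E
```

```text
leg [0.62727094 0.06628425 0.        ] [0.62820116 0.04463594 0.        ]
pos [ 0.1948 -0.5405  0.2495] yaw 19.81 F [-0.9  0.5 -0.2] t 0.1 open 1.0
xyz [44.16, -8.63, 6.97] dr [-0.01, 0.01, 9.97]
xyz [44.16, -8.62, 17.77] dr [-0.01, 0.01, 9.97]
xyz [41.8, -12.71, 17.78] dr [-0.01, 0.01, 9.97]
```

>>> {"api": "send_rows", "payload": {
  "dr": [
    [0, 0, 1.2],
    [0, 0, 2.5],
    [0, 0, 3.7],
    [0, 0, 5],
    [0, 0, 6.2],
    [0, 0, 7.5],
    [0, 0, 8.7],
    [0, 0, 10]
  ],
  "xyz": [
    [5.5, -1.1, 0.9],
    [11, -2.2, 1.7],
    [16.6, -3.2, 2.6],
    [22.1, -4.3, 3.5],
    [27.6, -5.4, 4.4],
    [33.1, -6.5, 5.2],
    [38.7, -7.5, 6.1],
    [44.2, -8.6, 7]
  ],
  "jaw": [0, 0, 0, 0, 0, 0, 0, 0]
}}

```text
time_s: 1.1
eef_pos: [0.5829, -0.309, 0.1796]
eef_rot: [-0.0, 0.938, -0.346, -0.0]
wrist_force: [0.5, -0.7, 0.4]
opening: -0.003
grasp_force: 0.0
```

>>> {"api": "send_rows", "payload": {
  "dr": [
    [0, 0, 0],
    [0, 0, 0],
    [0, 0, 0],
    [0, 0, 0],
    [0, 0, 0],
    [0, 0, 0],
    [0, 0, 0],
    [0, 0, 0]
  ],
  "xyz": [
    [0, 0, 0],
    [0, 0, 0],
    [0, 0, 0],
    [0, 0, 0],
    [0, 0, 0],
    [0, 0, 0],
    [0, 0, 0],
    [0, 0, 0]
  ],
  "jaw": [0, 0, 0, 0, 0, 0, 0, 0]
}}

```text
time_s: 2.1
eef_pos: [0.5816, -0.3102, 0.1803]
eef_rot: [-0.0, 0.939, -0.344, -0.0]
wrist_force: [0.1, -0.3, 0.1]
opening: 0.0
grasp_force: 0.0
```

Run:
```python
from h import *
import cv2
cv2.imwrite("pics/w1.png",ctrl.camera("wrist")[:,:,::-1])
rows([(.581,-.3095,.072,-40)])
```

```text
pos [ 0.5816 -0.3102  0.1803] yaw -40.18 F [-0.5 -0.3  0. ] t 2.15 open -0.0
xyz [-0.09, -0.01, 10.83] dr [0.0, 0.0, -0.03]
```

View pics/w1.png

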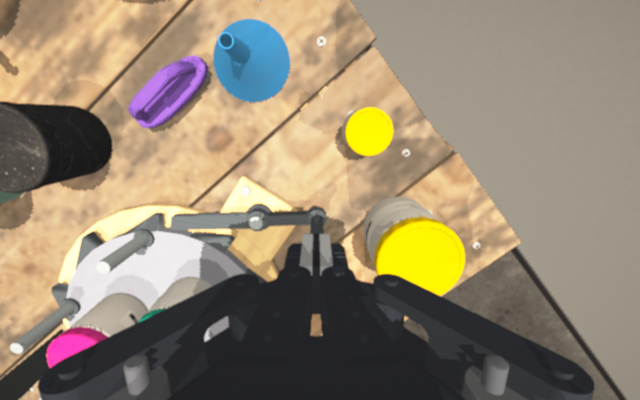

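The closed fingers are at (315,250) and the pawl's thumb post is at (318,213), right ahead of them. The large yellow jar at (420,255) stands clear to the right. Next I descend.

>>> {"api": "send_rows", "payload": {
  "dr": [
    [0, 0, 0],
    [0, 0, 0],
    [0, 0, 0],
    [0, 0, 0],
    [0, 0, 0],
    [0, 0, 0],
    [0, 0, 0],
    [0, 0, 0]
  ],
  "xyz": [
    [0, 0, 2],
    [0, 0, 4],
    [0, 0, 6],
    [0, 0, 8],
    [0, 0, 9.5],
    [0, 0, 10.5],
    [0, 0, 10.5],
    [0, 0, 10.5]
  ],
  "jaw": [0, 0, 0, 0, 0, 0, 0, 0]
}}

```text
time_s: 3.15
eef_pos: [0.5821, -0.3106, 0.0761]
eef_rot: [0.0, 0.939, -0.344, 0.001]
wrist_force: [0.3, 0.5, 0.5]
opening: -0.001
grasp_force: 0.0
```

Run:
```python
from h import *
piv=np.array([.5955,-.2458])
T=[]
for a in np.linspace(0,.45,7):
    th=np.radians(-130)-a
    u=np.array([np.cos(th),np.sin(th)]); tn=np.array([u[1],-u[0]])
    p=piv+.06*u-.017*tn; T.append((*p,.075,np.degrees(np.arctan2(*(-tn)[::-1]))))
rows(T)
```

```text
pos [ 0.5821 -0.3106  0.0761] yaw -40.18 F [0.3 0.5 0.5] t 3.15 open -0.0
xyz [-1.44, 0.18, 0.11] dr [-0.0, -0.01, -0.03]
xyz [-1.89, 0.29, 0.1] dr [-0.0, -0.01, 0.69]
xyz [-2.36, 0.37, 0.1] dr [-0.0, -0.01, 1.4]
xyz [-2.82, 0.41, 0.1] dr [-0.0, -0.01, 2.12]
xyz [-3.29, 0.42, 0.1] dr [-0.0, -0.01, 2.83]
xyz [-3.76, 0.39, 0.1] dr [-0.0, -0.01, 3.55]
xyz [-4.22, 0.33, 0.1] dr [-0.0, -0.01, 4.27]
```

>>> {"api": "send_rows", "payload": {
  "dr": [
    [0, 0, 0],
    [0, 0, 0],
    [0, 0, 0.2],
    [0, 0, 0.5],
    [0, 0, 0.9],
    [0, 0, 1.4],
    [0, 0, 1.8],
    [0, 0, 2.1]
  ],
  "xyz": [
    [-0.6, 0.1, 0.1],
    [-1.1, 0.15, 0.1],
    [-1.4, 0.2, 0.1],
    [-1.7, 0.25, 0.1],
    [-2.0, 0.3, 0.1],
    [-2.3, 0.35, 0.1],
    [-2.6, 0.4, 0.1],
    [-2.8, 0.4, 0.1]
  ],
  "jaw": [0, 0, 0, 0, 0, 0, 0, 0]
}}

```text
time_s: 4.15
eef_pos: [0.5575, -0.2955, 0.0745]
eef_rot: [0.0, 0.895, -0.446, 0.0]
wrist_force: [-0.5, -1.7, -0.2]
opening: 0.001
grasp_force: 0.6
```

Run:
```python
from h import *
piv=np.array([.5955,-.2458])
T=[]
for a in np.linspace(.225,.45,4):
    th=np.radians(-130)-a
    u=np.array([np.cos(th),np.sin(th)]); tn=np.array([u[1],-u[0]])
    p=piv+.06*u-.017*tn; T.append((*p,.075,np.degrees(np.arctan2(*(-tn)[::-1]))))
rows(T)
```

```text
pos [ 0.5575 -0.2955  0.0745] yaw -52.91 F [-0.5 -1.7 -0.2] t 4.15 open 0.0
xyz [0.03, -0.03, -0.05] dr [0.0, -0.01, -0.0]
xyz [-0.43, 0.08, -0.05] dr [0.0, -0.01, 0.71]
xyz [-0.89, 0.16, -0.05] dr [0.0, -0.01, 1.43]
xyz [-1.36, 0.2, -0.05] dr [0.0, -0.01, 2.15]
```

>>> {"api": "send_rows", "payload": {
  "dr": [
    [0, 0, 0.3],
    [0, 0, 0.6],
    [0, 0, 0.9],
    [0, 0, 1.2],
    [0, 0, 1.5],
    [0, 0, 1.8],
    [0, 0, 2.1],
    [0, 0, 2.1]
  ],
  "xyz": [
    [-0.2, 0.05, 0],
    [-0.4, 0.1, 0],
    [-0.6, 0.1, 0],
    [-0.8, 0.15, 0],
    [-1.0, 0.2, 0],
    [-1.2, 0.2, 0],
    [-1.35, 0.2, 0],
    [-1.35, 0.2, 0]
  ],
  "jaw": [0, 0, 0, 0, 0, 0, 0, 0]
}}

```text
time_s: 5.15
eef_pos: [0.5477, -0.2854, 0.0742]
eef_rot: [-0.0, 0.841, -0.54, -0.0]
wrist_force: [-1.2, -0.4, 0.4]
opening: -0.001
grasp_force: 0.1
```

>>> {"api": "send_rows", "payload": {
  "dr": [
    [0, 0, 0],
    [0, 0, 0],
    [0, 0, 0],
    [0, 0, 0],
    [0, 0, 0],
    [0, 0, 0],
    [0, 0, 0],
    [0, 0, 0]
  ],
  "xyz": [
    [0.5, 0, 0],
    [1, 0, 0],
    [1.3, 0, -1],
    [1.3, 0, -3],
    [1.3, 0, -5],
    [1.3, 0, -7],
    [1.3, 0, -8],
    [1.3, 0, -8]
  ],
  "jaw": [0, 0, 0, 0, 0, 0, 0, 0]
}}

```text
time_s: 6.15
eef_pos: [0.5538, -0.2978, 0.1556]
eef_rot: [0.0, 0.842, -0.54, 0.001]
wrist_force: [-0.1, 0.6, -0.7]
opening: 0.002
grasp_force: 0.0
```

Run:
```python
from h import *
import cv2
for n in("side","scene"):
  a=ctrl.camera(n); cv2.imwrite(f"pics/{n}2.png",a[:,:,::-1])
a=cv2.imread("pics/side2.png")[170:290,250:410]; b=cv2.imread("pics/scene2.png")[140:260,280:410]
cv2.imwrite("pics/c2.png",np.hstack([cv2.resize(a,(480,360),interpolation=2),cv2.resize(b,(320,360),interpolation=2)]))
C=np.array([.571,-.0866]);T=[]
for d in (-6,):
  th=np.radians(-107.4+10+8); T.append((*(C+.107*np.array([np.cos(th),np.sin(th)])),.16,np.degrees(th)+90))
th=np.radians(-107.4+9.5);T.append((*(C+.107*np.array([np.cos(th),np.sin(th)])),.075,np.degrees(th)+90-180))
rows(T)
```

```text
pos [ 0.5529 -0.2972  0.1538] yaw -65.39 F [-0.  -0.9 -0.4] t 6.25 open -0.0
xyz [-8.62, -6.06, -0.62] dr [-0.0, 0.01, -11.0]
xyz [-9.37, -4.67, 7.89] dr [0.01, 0.0, 20.42]
```

View pics/c2.png

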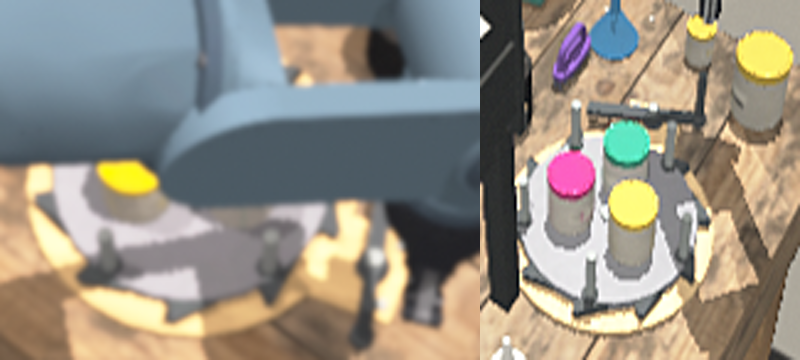

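The pawl is out: in the scene half its nose is at (590,107) and its post at (703,68). I'll check the angle and plan the wheel push on the post at -107°.

Run:
```python
from h import *
np.set_printoptions(precision=4,suppress=True)
f=lambda x,y:(280+(x-480+.5)/320*130-.5,140+(y+.5)/3-.5)
t=plane("scene",f(590,107),.026);p=plane("scene",f(703,67),.087)
piv=np.array([.596,-.246])
for q,r in((t,53),(p,-130)): print(q,np.degrees(np.arctan2(q[1]-piv[1],q[0]-piv[0]))-r)
C=np.array([.571,-.0866]);T=[]
for th,z in((-93.9,.153),(-93.9,.075)):
  a=np.radians(th); T.append((*(C+.107*np.array([np.cos(a),np.sin(a)])),z,th+90))
rows(T)
```

```text
[ 0.6679 -0.2051  0.026 ] -23.366763075859872
[ 0.5458 -0.2807  0.087 ] -15.362920289380355
pos [ 0.5529 -0.2972  0.1538] yaw -65.39 F [-0.  -0.9 -0.4] t 6.25 open -0.0
xyz [-9.0, -5.31, 0.08] dr [-0.0, 0.01, -10.25]
xyz [-8.99, -5.31, 7.88] dr [-0.0, 0.01, -10.25]
```

>>> {"api": "send_rows", "payload": {
  "dr": [
    [0, 0, -1.5],
    [0, 0, -3],
    [0, 0, -4.5],
    [0, 0, -6],
    [0, 0, -7.5],
    [0, 0, -9],
    [0, 0, -10.2],
    [0, 0, -10.2]
  ],
  "xyz": [
    [-1.3, -0.8, 0],
    [-2.6, -1.5, 0],
    [-3.9, -2.3, 0],
    [-5.2, -3.1, 0],
    [-6.5, -3.8, 0],
    [-7.8, -4.6, 0],
    [-9, -5.3, 0],
    [-9, -5.3, 0]
  ],
  "jaw": [0, 0, 0, 0, 0, 0, 0, 0]
}}

```text
time_s: 7.25
eef_pos: [0.5635, -0.1925, 0.1532]
eef_rot: [-0.001, 0.999, -0.036, -0.001]
wrist_force: [0.1, 0.7, -0.2]
opening: 0.002
grasp_force: 0.0
```

Run:
```python
from h import *
import cv2
cv2.imwrite("pics/w3.png",ctrl.camera("wrist")[:,:,::-1])
C=np.array([.571,-.0866]);T=[]
for th,z in((-93.9,.075),):
  a=np.radians(th); T.append((*(C+.107*np.array([np.cos(a),np.sin(a)])),z,th+90))
rows(T)
```

```text
pos [ 0.5636 -0.1933  0.1534] yaw -4.29 F [0.7 0.2 0.3] t 7.3 open 0.0
xyz [0.02, 0.01, 7.84] dr [-0.0, 0.01, -0.07]
```

View pics/w3.png

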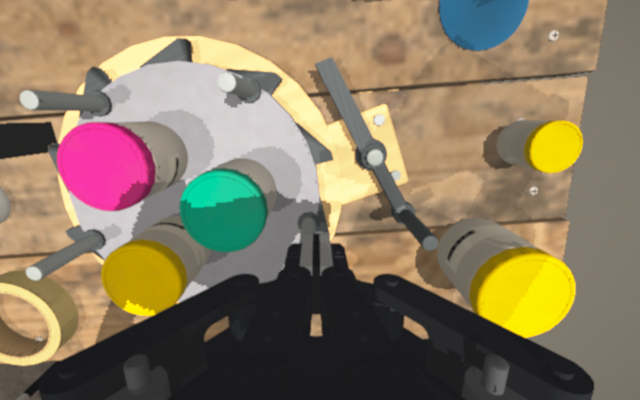

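The wrist view shows the nose at (325,65), well clear of the teeth. The base of post D is at (308,220), just by the fingertips. I'll check the clearance by projection.

Run:
```python
from h import *
import numpy as np
c=ctrl.calibration("wrist");K=c["camera_matrix"];T=np.linalg.inv(c["world_from_camera"])
def pr(p):
    q=T[:3,:3]@np.array(p)+T[:3,3]; q=q*[1,-1,-1]; u=K@q; return np.round(u[:2]/u[2],1)
print(c["world_from_camera"][:3,3])
for n,p in dict(Dbase=(.540,-.1846,.026),Dtop=(.540,-.1846,.088),Etop=(.655,-.147,.088),tip=(.5636,-.1933,.134),tipdown=(.5636,-.1933,.056)).items(): print(n,pr(p))
```

```text
[ 0.63237473 -0.19865092  0.27728557]
Dbase [308.1 221.9]
Dtop [305.8 252.8]
Etop [226.9  81.9]
tip [315.6 250.1]
tipdown [315.7 206.1]
```

>>> {"api": "send_rows", "payload": {
  "dr": [
    [0, 0, 0],
    [0, 0, 0],
    [0, 0, 0],
    [0, 0, 0],
    [0, 0, 0],
    [0, 0, 0],
    [0, 0, 0],
    [0, 0, 0]
  ],
  "xyz": [
    [0, 0, 1],
    [0, 0, 2.5],
    [0, 0, 4],
    [0, 0, 5.5],
    [0, 0, 7],
    [0, 0, 7.8],
    [0, 0, 7.8],
    [0, 0, 7.8]
  ],
  "jaw": [0, 0, 0, 0, 0, 0, 0, 0]
}}

```text
time_s: 8.3
eef_pos: [0.5644, -0.1938, 0.0769]
eef_rot: [0.0, 0.999, -0.037, 0.0]
wrist_force: [-0.1, 0.1, 0.2]
opening: -0.001
grasp_force: 0.0
```

```bash
cat >> h.py <<'E'
def arc(angs,start=-107.6):
    C=np.array([.571,-.0866]);T=[]
    for d in angs:   # post turned back by d degrees, pusher face behind it
        a=np.radians(start-d); r=np.array([np.cos(a),np.sin(a)]); tn=np.array([-r[1],r[0]])
        T.append((*(C+.106*r+.017*tn),.075,start-d+90))
    rows(T)
E
python3 - <<'E'
from h import *
arc([0,4,8,12,16,20])
E
```

```text
pos [ 0.5644 -0.1938  0.0769] yaw -4.19 F [-0.1  0.1  0.2] t 8.3 open -0.0
xyz [-0.93, -0.04, 0.18] dr [0.0, -0.01, 2.24]
xyz [-1.68, -0.12, 0.18] dr [0.0, -0.01, 2.9]
xyz [-2.41, -0.25, 0.18] dr [0.0, -0.01, 3.57]
xyz [-3.14, -0.44, 0.18] dr [0.0, -0.01, 4.24]
xyz [-3.85, -0.67, 0.18] dr [0.0, -0.01, 4.9]
xyz [-4.55, -0.96, 0.18] dr [0.0, -0.01, 5.57]
```

>>> {"api": "send_rows", "payload": {
  "dr": [
    [0, 0, 0.8],
    [0, 0, 1.6],
    [0, 0, 2.2],
    [0, 0, 2.5],
    [0, 0, 2.8],
    [0, 0, 3.1],
    [0, 0, 3.4],
    [0, 0, 3.6]
  ],
  "xyz": [
    [-0.2, 0, 0.1],
    [-0.5, 0, 0.1],
    [-0.8, 0, 0.1],
    [-1.1, -0.05, 0.1],
    [-1.45, -0.1, 0.1],
    [-1.8, -0.15, 0.1],
    [-2.1, -0.2, 0.1],
    [-2.4, -0.25, 0.1]
  ],
  "jaw": [0, 0, 0, 0, 0, 0, 0, 0]
}}

```text
time_s: 9.3
eef_pos: [0.5402, -0.1893, 0.0754]
eef_rot: [-0.0, 0.975, -0.224, 0.0]
wrist_force: [2.5, 0.6, 1.1]
opening: 0.004
grasp_force: 0.8
```

Run:
```python
from h import *
arc([8,12,16,20,24,28,34])
```

```text
pos [ 0.5402 -0.1893  0.0754] yaw -25.87 F [2.5 0.6 1.1] t 9.3 open 0.0
xyz [0.05, 0.01, 0.04] dr [-0.0, -0.0, -0.05]
xyz [-0.7, 0.11, 0.04] dr [-0.0, -0.0, 0.62]
xyz [-1.45, 0.15, 0.04] dr [-0.0, -0.0, 1.29]
xyz [-2.19, 0.14, 0.04] dr [-0.0, -0.0, 1.95]
xyz [-2.94, 0.08, 0.04] dr [-0.0, -0.0, 2.62]
xyz [-3.68, -0.03, 0.04] dr [-0.0, -0.0, 3.29]
xyz [-4.77, -0.3, 0.04] dr [-0.0, -0.0, 4.29]
```

Contact is at about 2.5 N, as expected. I'll push on to about 22°, then look.

>>> {"api": "send_rows", "payload": {
  "dr": [
    [0, 0, 0.3],
    [0, 0, 0.6],
    [0, 0, 0.9],
    [0, 0, 1.2],
    [0, 0, 1.5],
    [0, 0, 1.8],
    [0, 0, 2.1],
    [0, 0, 2.3]
  ],
  "xyz": [
    [-0.3, 0.05, 0],
    [-0.6, 0.1, 0],
    [-1.0, 0.1, 0],
    [-1.3, 0.15, 0],
    [-1.7, 0.15, 0],
    [-2.0, 0.15, 0],
    [-2.3, 0.15, 0],
    [-2.6, 0.1, 0]
  ],
  "jaw": [0, 0, 0, 0, 0, 0, 0, 0]
}}

```text
time_s: 10.3
eef_pos: [0.5161, -0.1789, 0.0752]
eef_rot: [0.0, 0.941, -0.339, -0.0]
wrist_force: [0.4, -1.1, -0.2]
opening: 0.001
grasp_force: 0.8
```

Run:
```python
from h import *
import cv2
cv2.imwrite("pics/w4.png",ctrl.camera("wrist")[:,:,::-1])
cv2.imwrite("pics/scene4.png",ctrl.camera("scene")[:,:,::-1])
a=cv2.imread("pics/w4.png"); b=cv2.imread("pics/scene4.png")[140:260,280:410]
cv2.imwrite("pics/c4.png",np.hstack([cv2.resize(a,(400,250),interpolation=3),cv2.resize(b,(270,250),interpolation=2)]))
arc([22,24,28,32,34,35])
```

```text
pos [ 0.5158 -0.1786  0.0751] yaw -39.62 F [-0.4 -0.6  0.9] t 10.4 open 0.0
xyz [0.09, -0.01, 0.01] dr [0.0, 0.01, -0.0]
xyz [-0.28, 0.04, 0.01] dr [0.0, 0.01, 0.33]
xyz [-1.03, 0.11, 0.01] dr [0.0, 0.01, 1.0]
xyz [-1.78, 0.12, 0.01] dr [0.0, 0.01, 1.66]
xyz [-2.16, 0.11, 0.01] dr [0.0, 0.01, 2.0]
xyz [-2.34, 0.1, 0.01] dr [0.0, 0.01, 2.16]
```

View pics/c4.png

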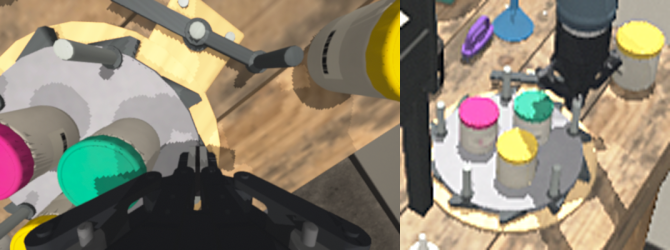

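The jars stand in place. Post E's top is at about (104,80) in wrist pixels. In the scene half the posts are at (440,103), (467,169), (557,142), (576,101) and (507,74).

Run:
```python
from h import *
C=np.array([.571,-.0866])
f=lambda x,y:(280+(x-400+.5)/270*130-.5,140+(y+.5)/250*120-.5)
E=plane("wrist",(104,78),.087);v=E[:2]-C;print("E",E,np.hypot(*v),np.degrees(np.arctan2(v[1],v[0]))+35.5)
for p in [(440,102),(467,168),(557,141),(576,99),(507,72)]:
    q=plane("scene",f(*p),.087);v=q[:2]-C;print(q.round(3),np.hypot(*v).round(3),round((np.degrees(np.arctan2(v[1],v[0]))+35.5)%72-72,1))
```

```text
E [ 0.62616414 -0.1729027   0.087     ] 0.10242675142647042 -21.913543074119332
[ 0.673 -0.065  0.087] 0.104 -24.4
[0.576 0.017 0.087] 0.103 -21.2
[ 0.496 -0.09   0.087] 0.075 -70.2
[ 0.511 -0.174  0.087] 0.106 -17.2
[ 0.622 -0.168  0.087] 0.096 -22.2
```

>>> {"api": "send_rows", "payload": {
  "dr": [
    [0, 0, 0.3],
    [0, 0, 0.6],
    [0, 0, 0.9],
    [0, 0, 1.2],
    [0, 0, 1.5],
    [0, 0, 1.8],
    [0, 0, 2],
    [0, 0, 2]
  ],
  "xyz": [
    [-0.3, 0.05, 0],
    [-0.6, 0.1, 0],
    [-0.9, 0.1, 0],
    [-1.2, 0.1, 0],
    [-1.5, 0.1, 0],
    [-1.8, 0.1, 0],
    [-2.1, 0.1, 0],
    [-2.1, 0.1, 0]
  ],
  "jaw": [0, 0, 0, 0, 0, 0, 0, 0]
}}

```text
time_s: 11.4
eef_pos: [0.4993, -0.1658, 0.0752]
eef_rot: [-0.0, 0.9, -0.435, -0.0]
wrist_force: [1.0, 0.1, -0.1]
opening: -0.002
grasp_force: 0.0
```

>>> {"api": "send_rows", "payload": {
  "dr": [
    [0, 0, 0],
    [0, 0, 0],
    [0, 0, 0],
    [0, 0, 0],
    [0, 0, 0],
    [0, 0, 0],
    [0, 0, 0],
    [0, 0, 0]
  ],
  "xyz": [
    [0.3, 0, 0],
    [0.7, 0, 0],
    [1, 0, -1],
    [1, 0, -3],
    [1, 0, -5],
    [1, 0, -7],
    [1, 0, -8],
    [1, 0, -8]
  ],
  "jaw": [0, 0, 0, 0, 0, 0, 0, 0]
}}

```text
time_s: 12.4
eef_pos: [0.5063, -0.1746, 0.1562]
eef_rot: [0.0, 0.9, -0.435, 0.001]
wrist_force: [0.0, 0.3, -0.5]
opening: 0.002
grasp_force: 0.0
```

Run:
```python
from h import *
import cv2
cv2.imwrite("pics/w5.png",ctrl.camera("wrist")[:,:,::-1])
c=ctrl.calibration("wrist"); np.savez("w5.npz",**c)
piv=np.array([.5955,-.2458]); T=[]
for a,z,g in((.45,.155,.032),(.45,.075,.032)):
    th=np.radians(-130)-a
    u=np.array([np.cos(th),np.sin(th)]); tn=np.array([u[1],-u[0]])
    T.append((*(piv+.06*u+g*tn),z,np.degrees(np.arctan2(*(-tn)[::-1]))))
rows(T)
```

```text
pos [ 0.5058 -0.1742  0.1553] yaw -51.59 F [0.3 0.5 0.1] t 12.45 open 0.0
xyz [6.61, 2.45, 0.03] dr [-0.0, -0.0, 2.36]
xyz [6.61, 2.45, 8.03] dr [-0.0, -0.0, 2.36]
```

View pics/w5.png

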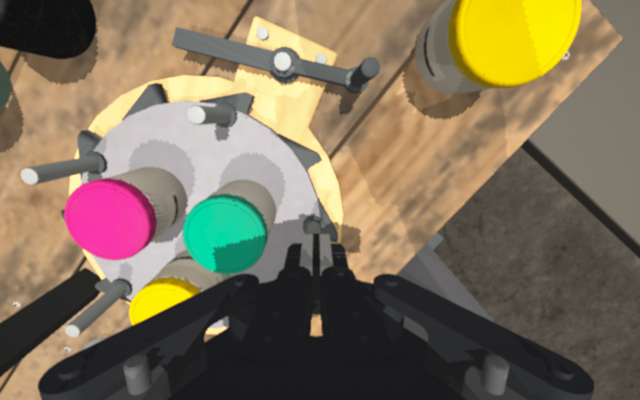

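Everything is clear in this view. Post tops are at (197,113), (30,175) and (75,328). Tooth tips are at about (318,158), (250,97) and (158,88). The pawl's nose is at (177,38), the pivot at (282,61) and the thumb post top at (371,67).

Run:
```python
from h import *
c=dict(np.load("w5.npz")); C=np.array([.571,-.0866])
for n,p,z in [("E",(197,112),.087),("A",(29,175),.087),("B",(74,328),.087),("t1",(319,157),.026),("t1foot",(290,143),.026),("t2",(251,97),.026),("t3",(157,86),.026),("nose",(175,38),.026),("piv",(282,61),.03),("post",(371,66),.087)]:
    q=plane("wrist",p,z,c);v=q[:2]-C;a=np.degrees(np.arctan2(v[1],v[0]));print(n,q.round(4),np.hypot(*v).round(4),a.round(1),round((a+35.5)%72-72,1))
```

```text
E [ 0.6078 -0.1834  0.087 ] 0.1035 -69.2 -33.7
A [ 0.6732 -0.0807  0.087 ] 0.1024 3.3 -33.2
B [0.5964 0.0107 0.087 ] 0.1006 75.4 -33.1
t1 [ 0.5251 -0.2026  0.026 ] 0.1247 -111.6 -4.1
t1foot [ 0.5516 -0.1966  0.026 ] 0.1117 -100.0 -64.5
t2 [ 0.5986 -0.2063  0.026 ] 0.1229 -77.0 -41.5
t3 [ 0.6625 -0.1664  0.026 ] 0.1214 -41.1 -5.6
nose [ 0.6693 -0.2053  0.026 ] 0.1541 -50.4 -14.9
piv [ 0.5942 -0.2432  0.03  ] 0.1583 -81.6 -46.1
post [ 0.5404 -0.2706  0.087 ] 0.1865 -99.4 -63.9
```

The wheel has turned 33.4° (0.58 rad), so it's in the notch window. Now the wheel side of the pawl post.

>>> {"api": "send_rows", "payload": {
  "dr": [
    [0, 0, 0.4],
    [0, 0, 0.8],
    [0, 0, 1.2],
    [0, 0, 1.6],
    [0, 0, 2],
    [0, 0, 2.4],
    [0, 0, 2.4],
    [0, 0, 2.4]
  ],
  "xyz": [
    [1.1, 0.4, 0],
    [2.2, 0.8, 0],
    [3.3, 1.2, 0],
    [4.4, 1.6, 0],
    [5.5, 2.1, 0],
    [6.6, 2.5, 0],
    [6.6, 2.5, 0],
    [6.6, 2.5, 0]
  ],
  "jaw": [0, 0, 0, 0, 0, 0, 0, 0]
}}

```text
time_s: 13.45
eef_pos: [0.5271, -0.2412, 0.1551]
eef_rot: [-0.0, 0.839, -0.544, -0.0]
wrist_force: [-0.9, 0.2, -0.0]
opening: -0.0
grasp_force: 0.0
```

>>> {"api": "send_rows", "payload": {
  "dr": [
    [0, 0, 0],
    [0, 0, 0],
    [0, 0, 0],
    [0, 0, 0],
    [0, 0, 0],
    [0, 0, 0],
    [0, 0, 0],
    [0, 0, 0]
  ],
  "xyz": [
    [0, 0, 1],
    [0, 0, 2.5],
    [0, 0, 4],
    [0, 0, 5.5],
    [0, 0, 7],
    [0, 0, 8],
    [0, 0, 8],
    [0, 0, 8]
  ],
  "jaw": [0, 0, 0, 0, 0, 0, 0, 0]
}}

```text
time_s: 14.45
eef_pos: [0.5275, -0.2417, 0.0757]
eef_rot: [0.0, 0.839, -0.545, 0.0]
wrist_force: [-0.1, 0.2, -0.1]
opening: 0.004
grasp_force: 0.0
```

```bash
cat >> h.py <<'E'
def home(angs):
    piv=np.array([.595,-.2455]); T=[]
    for a in angs:
        th=np.radians(-130)-a; u=np.array([np.cos(th),np.sin(th)]); tn=np.array([u[1],-u[0]])
        T.append((*(piv+.06*u+.017*tn),.075,np.degrees(np.arctan2(*(-tn)[::-1]))))
    rows(T)
E
python3 - <<'E'
from h import *
home([.43,.35,.25,.15,.05,0])
E
```

```text
pos [ 0.5275 -0.2417  0.0757] yaw -65.99 F [-0.1  0.2 -0.1] t 14.45 open 0.0
xyz [1.53, 0.03, 0.07] dr [-0.0, -0.01, -0.22]
xyz [2.02, 0.14, 0.07] dr [-0.0, -0.01, -0.99]
xyz [2.64, 0.21, 0.07] dr [-0.0, -0.01, -1.94]
xyz [3.26, 0.23, 0.07] dr [-0.0, -0.01, -2.9]
xyz [3.89, 0.18, 0.07] dr [-0.0, -0.01, -3.85]
xyz [4.19, 0.13, 0.07] dr [-0.0, -0.01, -4.33]
```

>>> {"api": "send_rows", "payload": {
  "dr": [
    [0, 0, 0],
    [0, 0, 0],
    [0, 0, -0.2],
    [0, 0, -0.6],
    [0, 0, -1],
    [0, 0, -1.4],
    [0, 0, -1.7],
    [0, 0, -1.9]
  ],
  "xyz": [
    [0.5, 0, 0],
    [1, 0, 0],
    [1.4, 0, 0],
    [1.7, 0.1, 0],
    [2, 0.1, 0],
    [2.2, 0.2, 0],
    [2.4, 0.2, 0],
    [2.6, 0.2, 0]
  ],
  "jaw": [0, 0, 0, 0, 0, 0, 0, 0]
}}

```text
time_s: 15.45
eef_pos: [0.5359, -0.2661, 0.0753]
eef_rot: [0.0, 0.889, -0.458, -0.0]
wrist_force: [-1.2, 0.8, 0.4]
opening: 0.0
grasp_force: 0.6
```

Run:
```python
from h import *
home([.25,.15,.1,.05,0,-.05])
```

```text
pos [ 0.5359 -0.2661  0.0753] yaw -54.52 F [-1.2  0.8  0.4] t 15.45 open 0.0
xyz [0.07, -0.01, 0.03] dr [0.0, 0.0, -0.03]
xyz [0.68, 0.13, 0.03] dr [0.0, 0.0, -0.99]
xyz [0.99, 0.18, 0.03] dr [0.0, 0.0, -1.46]
xyz [1.3, 0.21, 0.03] dr [0.0, 0.0, -1.94]
xyz [1.61, 0.22, 0.02] dr [0.0, 0.0, -2.42]
xyz [1.92, 0.22, 0.02] dr [0.0, 0.0, -2.9]
```

>>> {"api": "send_rows", "payload": {
  "dr": [
    [0, 0, -0.2],
    [0, 0, -0.5],
    [0, 0, -0.8],
    [0, 0, -1],
    [0, 0, -1.3],
    [0, 0, -1.6],
    [0, 0, -1.9],
    [0, 0, -1.9]
  ],
  "xyz": [
    [0.2, 0, 0],
    [0.4, 0.1, 0],
    [0.55, 0.1, 0],
    [0.7, 0.15, 0],
    [0.9, 0.15, 0],
    [1.1, 0.2, 0],
    [1.25, 0.2, 0],
    [1.25, 0.2, 0]
  ],
  "jaw": [0, 0, 0, 0, 0, 0, 0, 0]
}}

```text
time_s: 16.45
eef_pos: [0.5417, -0.2776, 0.0754]
eef_rot: [0.0, 0.93, -0.368, 0.0]
wrist_force: [-0.6, 0.1, -0.4]
opening: 0.001
grasp_force: 0.1
```

Run:
```python
from h import *
home([.05,0,-.05])
```

```text
pos [ 0.5417 -0.2776  0.0754] yaw -43.16 F [-0.6  0.1 -0.4] t 16.45 open 0.0
xyz [0.02, 0.02, 0.04] dr [0.0, -0.0, -0.05]
xyz [0.32, 0.1, 0.04] dr [0.0, -0.0, -0.53]
xyz [0.63, 0.16, 0.04] dr [0.0, -0.0, -1.0]
```

>>> {"api": "send_rows", "payload": {
  "dr": [
    [0, 0, -0.1],
    [0, 0, -0.2],
    [0, 0, -0.2],
    [0, 0, -0.3],
    [0, 0, -0.4],
    [0, 0, -0.5],
    [0, 0, -0.5],
    [0, 0, -0.5]
  ],
  "xyz": [
    [0.05, 0, 0],
    [0.1, 0, 0],
    [0.15, 0, 0],
    [0.2, 0.05, 0],
    [0.25, 0.05, 0],
    [0.3, 0.05, 0],
    [0.3, 0.05, 0],
    [0.3, 0.05, 0]
  ],
  "jaw": [0, 0, 0, 0, 0, 0, 0, 0]
}}

```text
time_s: 17.45
eef_pos: [0.5435, -0.2798, 0.0753]
eef_rot: [0.0, 0.939, -0.344, 0.0]
wrist_force: [-0.8, -1.0, 0.0]
opening: -0.002
grasp_force: 0.3
```

>>> {"api": "send_rows", "payload": {
  "dr": [
    [0, 0, 0],
    [0, 0, 0],
    [0, 0, 0],
    [0, 0, 0],
    [0, 0, 0],
    [0, 0, 0],
    [0, 0, 0],
    [0, 0, 0]
  ],
  "xyz": [
    [0.05, 0, 0],
    [0.1, 0, 0],
    [0.15, 0, 0],
    [0.15, 0, 0],
    [0.15, 0, 0],
    [0.15, 0, 0],
    [0.15, 0, 0],
    [0.15, 0, 0]
  ],
  "jaw": [0, 0, 0, 0, 0, 0, 0, 0]
}}

```text
time_s: 18.45
eef_pos: [0.5442, -0.2804, 0.0752]
eef_rot: [-0.0, 0.939, -0.344, -0.0]
wrist_force: [-5.8, 2.4, 3.9]
opening: -0.002
grasp_force: 2.5
```

>>> {"api": "send_rows", "payload": {
  "dr": [
    [0, 0, 0],
    [0, 0, 0],
    [0, 0, 0],
    [0, 0, 0],
    [0, 0, 0],
    [0, 0, 0],
    [0, 0, 0],
    [0, 0, 0]
  ],
  "xyz": [
    [0.05, 0, 0],
    [0.1, 0, 0],
    [0.1, 0, 0],
    [0.1, 0, 0],
    [0.1, 0, 0],
    [0.1, 0, 0],
    [0.1, 0, 0],
    [0.1, 0, 0]
  ],
  "jaw": [0, 0, 0, 0, 0, 0, 0, 0]
}}

```text
time_s: 19.45
eef_pos: [0.5443, -0.2806, 0.0752]
eef_rot: [-0.0, 0.939, -0.343, -0.001]
wrist_force: [-8.6, 4.3, 6.0]
opening: 0.004
grasp_force: 4.3
```

>>> {"api": "send_rows", "payload": {
  "dr": [
    [0, 0, 0],
    [0, 0, 0],
    [0, 0, 0],
    [0, 0, 0],
    [0, 0, 0],
    [0, 0, 0],
    [0, 0, 0],
    [0, 0, 0]
  ],
  "xyz": [
    [-0.5, 0, 0],
    [-1, 0, 0],
    [-1.3, 0, -1],
    [-1.3, 0, -3],
    [-1.3, 0, -5],
    [-2, 0, -7],
    [-3.5, 0, -9],
    [-5, 0, -9]
  ],
  "jaw": [0, 0, 0, 0, 0, 0, 0, 0]
}}

```text
time_s: 20.45
eef_pos: [0.5085, -0.2502, 0.1693]
eef_rot: [0.001, 0.939, -0.344, 0.003]
wrist_force: [-0.5, 0.5, 0.2]
opening: -0.0
grasp_force: 0.0
```

Run:
```python
from h import *
import cv2
cv2.imwrite("pics/w6.png",ctrl.camera("wrist")[:,:,::-1])
c=ctrl.calibration("wrist"); np.savez("w6.npz",**c); rows([])
```

```text
pos [ 0.5068 -0.2484  0.1679] yaw -40.16 F [ 0.9  0.6 -1.3] t 20.5 open 0.0
```

View pics/w6.png

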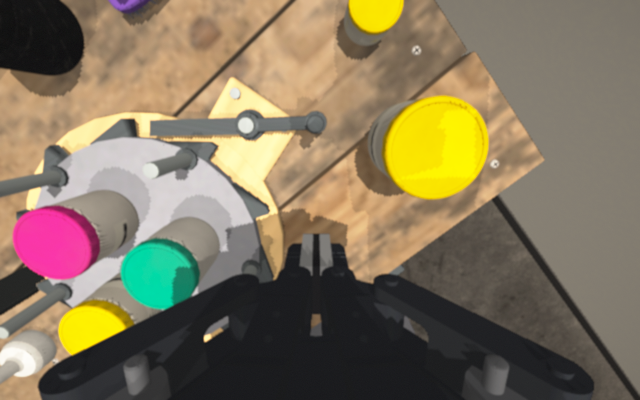

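The pawl's nose at (151,128) lies between the teeth at (120,128) and (208,148). The pivot is at (246,124) and the post top at (317,121). I'll check the angles.

Run:
```python
from h import *
c=dict(np.load("w6.npz")); C=np.array([.571,-.0866])
P={}
for n,p,z in [("E",(151,169),.087),("t2",(210,146),.026),("t3",(120,122),.026),("nose",(151,128),.026),("piv",(246,124),.028),("post",(317,121),.087)]:
    q=plane("wrist",p,z,c);P[n]=q;v=q[:2]-C;a=np.degrees(np.arctan2(v[1],v[0]));print(n,q.round(4),np.hypot(*v).round(4),a.round(1))
for k in("nose","post"):
    v=(P[k]-P["piv"])[:2];print(k,np.degrees(np.arctan2(v[1],v[0])),np.hypot(*v))
```

```text
E [ 0.6061 -0.1813  0.087 ] 0.1011 -69.6
t2 [ 0.6001 -0.204   0.026 ] 0.1209 -76.1
t3 [ 0.6651 -0.159   0.026 ] 0.1187 -37.6
nose [ 0.6443 -0.1758  0.026 ] 0.1154 -50.6
piv [ 0.5929 -0.2419  0.028 ] 0.1569 -82.0
post [ 0.5562 -0.2909  0.087 ] 0.2049 -94.2
nose 52.19103246982507 0.08377270404799854
post -126.9026894119595 0.06123233433859897
```

```bash
python3 -c "
from bench import ctrl
print(ctrl.hand_in())"
```

```text
the job is handed in; nothing more can be done
None
```

I lifted the pawl clear, pushed the wheel back one notch (33.4°, 0.58 rad) and pushed the pawl home to its hard stop; the jars were still standing in place in the last view, the clock read about 20.5 s, and the job is handed in, though no verdict came back.

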